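Set a bench valve two turns open and hold it

TASK

Close the red-wheeled valve on the bench: turn its handwheel clockwise (seen from above) until it comes up against its stop. Then back it off, counter-clockwise, exactly two full turns, and finish still gripping the wheel's yellow handle between the fingers, holding the wheel still there so that a colleague can lock it. Leave the tools and tins on the bench where they are.

Things in the scene. Friction and masses are not known exactly. Their poses are not given: they have to be found in the camera images.
- valve: dark green flanged valve bolted to the bench on a steel plate 130 x 120 mm, its pipe running along its own y axis, 164 mm over the flanges. Fixed. Origin at the centre of the plate's underside, on the wheel's axis; z up. The top of the bonnet below the wheel is 118 mm up
- wheel (a joint): angle of the red handwheel, rad: 0 = closed, against the stop; grows counter-clockwise from above (opening) and counts on through full turns, to 25. It starts a sixth of a turn to one turn open. The handle's bearing from the wheel's axis is the valve's own +x axis turned by this angle. The wheel stays where left; turning it takes 0.12 N m (2 to 3 N at the handle). It does not rise
- hub (a point): point on the wheel's axis, 148 mm above the bench, at the top of the wheel's hub (a 16 mm nut rises 7 mm above it). The wheel is horizontal: rim of radius 60 mm made of 13 mm bar, rim plane 138 mm above the bench, four spokes
- handle: yellow upright round handle of the wheel, diameter 22 mm, 55 mm tall, standing on the rim 60 mm from the wheel's axis. Origin at the centre of its underside, 149 mm above the bench; its top is at 204 mm. It spins freely about its own upright axis, so a gripper that holds it need not turn while it carries it round the circle
- handle_mid (a point): point on the handle's axis halfway up, 27.5 mm below its top, 176 mm above the bench, 60 mm from the wheel's axis
- spanner: loose steel spanner 170 mm long lying beside the valve; a bystander. Origin under its middle
- bushing: loose upright brass bushing, diameter 40 mm, 35 mm tall, beside the valve; a bystander. Origin at the centre of its underside
- screwdriver: loose screwdriver 200 mm long lying beyond the valve; a bystander
- tin_a: loose grey paint tin, diameter 100 mm, 120 mm tall; a bystander. Origin at the centre of its underside
- tin_b: loose white paint tin, diameter 86 mm, 100 mm tall; a bystander. Origin at the centre of its underside
- spray_can: loose spray can, black with a red band and red cap, diameter 60 mm, 160 mm tall; a bystander. Origin at the centre of its underside
- wire_brush: loose wire brush with a wooden handle, 240 mm long, 26 mm tall, lying on the bench; a bystander
Things that resemble listed ones, but are neither listed nor needed, are in the scene too. What is shaped like the valve but blue or purple is not meant.

How it is judged:
On the way, in this order (a step that is already met when the one before it is completed fails the run):
1. the wheel has been turned clockwise up against its closing stop (within 0.06 rad of it) (value of joint wheel below 0.06 rad), for 0.1 s.
2. the wheel has been backed off two turns from the stop (within 0.2 rad) and the fingers hold its handle (value of joint wheel between 12.366 and 12.766 rad and contact force between the fingers and handle above 8 N and distance between the grasp point and handle_mid below 0.035 m), for 0.2 s.
At the end, for the whole second after the job is handed in: the wheel stands two turns (12.57 rad) open from its stop, within 0.2 rad, and still; the fingers grip the yellow handle with more than 8 N, the TCP within 35 mm of the handle's middle (all of step 2 and velocity of joint wheel between -0.05 and 0.05 rad/s); the arm keeps its last pose, push and grip.
It fails at once if a tool, tin, can or bushing on the bench is pushed more than 30 mm from its place (distance of any of spanner, bushing, screwdriver, tin_a, tin_b, spray_can, wire_brush from where it was at the start of the episode above 0.03 m).
It also fails if it takes over 64 s, if anything falls off the work surface, if the arm or the gripper's body presses on something with over 40 N, if the wrist force passes 120 N, or if a joint passes its speed limit or range.

ROBOT

A 6-joint arm with a two-finger parallel gripper is mounted at the origin on the work surface. World frame = base frame: x ahead of the robot, y to its left, z up, the work surface at z = 0. Lengths are in m, angles in rad, forces in N, time in s.
With the tool pointing down it reaches from about 0.3 to 0.875 m from the base axis. Payload 6.4 kg.
Tool frame: the origin (TCP) lies between the finger pads, 19 mm behind the fingertips; this is the grasp point; z points along the fingers, y is the direction in which the jaws open and shut (so a half turn about z gives the same grasp; the last joint's range is limited). The gripper opens to 88 mm and grips with 3 to 60 N. Pads are 18 mm wide; open, the fingers measure 123 mm over their backs; the gripper's body (75 mm by 187 mm) begins 45 mm behind the grasp point.
Start: joints at [-1.516, 0.181, 1.607, -0, 1.354, -0.206], TCP at [0.148, -0.556, 0.257] pointing down, gripper open.
Joint ranges: [-2.99, 2.99], [-0.89, 2.07], [0.3, 2.58], [-1.14, 4.28], [0, 2.63], [-3.12, 3.12]. Speed limits (rad/s): [2.57, 2.57, 3.01, 3.14, 3.14, 3.14].

INTERFACE

Orientations are given as a unit quaternion [w, x, y, z].
In Python, from rig import read_state, get_image, calibration, hand_in gives the robot as it stands.
- The arm moves only by the tool play_rows, never from a script. Its argument "deltas" is a list of rows, each an object of numbers: "x", "y", "z": the shift along the tool's x, y, z in cm; "rx", "ry", "rz": the turn, a rotation vector about the tool's x, y, z in degrees. A call has 1 to 12 rows; each row shifts and turns the commanded pose from where the row before left it, along the tool's axes as they then stand; what a row does not reach is not made up. A row lasts 1/8 s, in which the tool goes at most 62.5 mm and 10.7 degrees, less where a joint would pass 70% of its speed; a pose out of reach is approached as far as the arm can. A call is refused whole if a number of a shift passes 6.25 or a number of a turn 10.7, either way. A call with a gripper value outside its range is refused whole. "grip" is the gripper command: -1 is fully open, 1 is shut, values between are in proportion, set as the call begins (left out, the last holds). The fingers move at their own pace and stop on an object; "grip_force" is the grip in N (left out, the last holds). Time passes only in rows, so rows that do not move let the fingers close. It gives the time, the measured TCP pose, the force and the opening at its end, in the units of the state.
- read_state(): the state, without advancing time (a new reading comes with each control period).
- get_image(name): name is "side" or "top"; returns the picture (480x640x3 uint8, red, green, blue); there is no depth.
- calibration(name): a dict with "fx", "fy", "cx", "cy" (pixels), "rvec" (rotation vector, rad) and "tvec" (3), from world to camera coordinates, as OpenCV has them. Camera axes: x right, y down, z forward; pixel columns grow to the right and rows downward; lengths in m; the calibration is good to about 2 mm. A picture is of the moment at which its call begins. calibration takes no time and is no camera call.
- hand_in(): hands the job in, once; it reports no verdict.
The state is a dict: "clock": time; "q": joint angles; "qd": joint speeds; "joint_torque": joint torques, N m; "position": TCP position; "ee_rot": TCP orientation; "ft_force": force on the tool from outside, world axes, zero at the start; "moment": the same for the moment, N m; "grip_width": opening from 0.0 (shut) to 1.0 (fully open).
Only numpy, scipy, OpenCV 4.12 (cv2) and the standard library are available. Lean on these libraries where they do the work, as an engineer would, in place of code of your own. Each camera call takes 0.05 s, during which the arm holds its last target. There are 200 camera calls.

## Working session

There is one attempt and no reset: what is moved stays moved. The work goes in short steps, Python scripts to look and compute and a tool call to move; the robot and the scene stay as the last step left them, time stands still between calls to the robot, and variables do not carry over. Pictures are saved under pics/ and viewed, about 8 in all and at most 12, crops included, and the job is handed in when it is done.

Besides the shell and the picture viewer there is one more tool, called after "Request:" in YAML: its name, and indented under it one key for each argument. play_rows: Moves the arm, as the interface text tells. Its arguments: {"type":"object","properties":{"deltas":{"type":"array"},"grip":{"type":"number"},"grip_force":{"type":"number"}},"required":["deltas"]}

```bash
mkdir -p pics; python3 - <<'E'
from rig import *
import cv2
s=read_state(); print(s)
for n in("top","side"):
    im=get_image(n); cv2.imwrite(f"pics/{n}0.png",im[:,:,::-1]); print(calibration(n))
E
```

```text
{'clock': 0.0, 'q': array([-1.51633636e+00,  1.81515071e-01,  1.60798005e+00, -1.21775216e-05,
        1.35375722e+00, -2.06306679e-01]), 'qd': array([-7.76192150e-04, -8.50669067e-05,  4.38266903e-04,  1.77091786e-03,
       -1.08387128e-04, -8.46098510e-04]), 'joint_torque': array([ 1.37010426e-03, -4.33859968e+01, -3.41848433e+01,  7.04071554e-02,
        3.87559820e-02, -1.23515078e-04]), 'position': array([ 0.14823028, -0.5550671 ,  0.2565382 ]), 'ee_rot': array([-8.27902136e-04,  9.91511616e-01,  1.30015483e-01,  5.70161634e-05]), 'ft_force': array([-0.23760174,  0.09089602, -0.41059293]), 'moment': array([-0.01557229,  0.01864856, -0.02040478]), 'grip_width': 1.0055144116944734}
{'fx': 591.0790586504817, 'fy': 591.0790586504817, 'cx': 322.1872376554555, 'cy': 232.26655282493826, 'rvec': array([ 2.1236249 , -2.12589074,  0.21422397]), 'tvec': array([-0.05582353,  0.57466458,  1.76857135])}
{'fx': 572.5969372778987, 'fy': 572.5969372778987, 'cx': 312.8503813888957, 'cy': 249.94496311429538, 'rvec': array([ 2.24468138, -0.1079532 ,  0.0694138 ]), 'tvec': array([-0.56733303,  0.1015816 ,  1.52338916])}
```

View pics/top0.png

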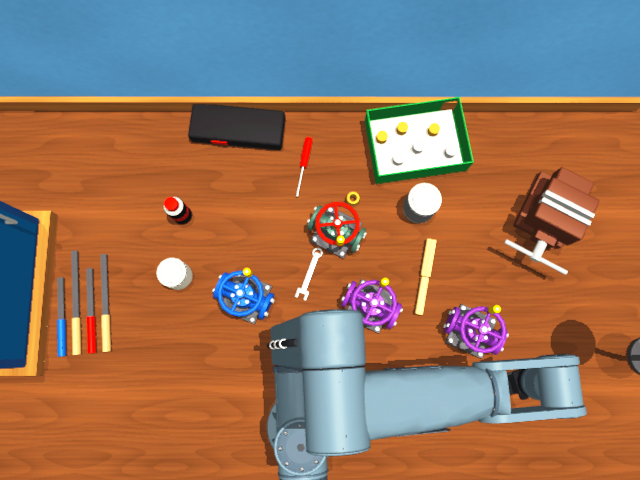

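View pics/side0.png

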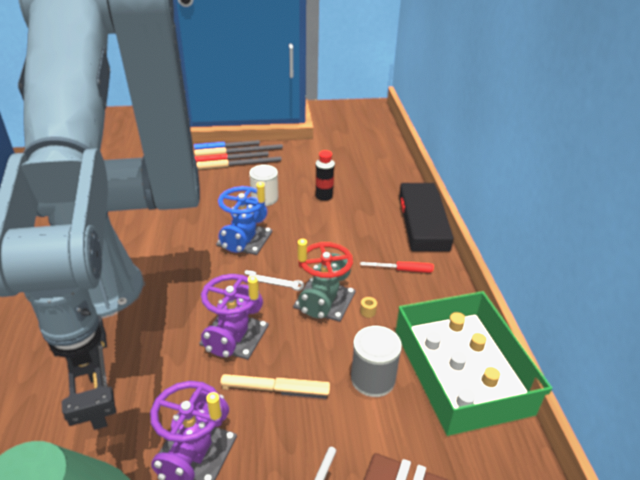

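Valve candidates in the top view: red wheel with dark green body at (337,225), blue at (243,293), purple at (373,303) and purple at (477,330). Only the first has a red wheel on a green body. Next I measure it and view an enlarged crop to confirm.

```bash
cat > h.py <<'E'
import numpy as np, cv2
from rig import *
def cam(n):
    c=calibration(n);K=np.array([[c["fx"],0,c["cx"]],[0,c["fy"],c["cy"]],[0,0,1]]);R=cv2.Rodrigues(c["rvec"])[0]
    return K,R,np.array(c["tvec"])
def ray(n,px,z):
    K,R,t=cam(n);d=R.T@np.linalg.inv(K)@[px[0],px[1],1];o=-R.T@t
    return o+d*(z-o[2])/d[2]
def proj(n,p):
    K,R,t=cam(n);return cv2.projectPoints(np.array([p],float),cv2.Rodrigues(R)[0],t,K,None)[0].ravel()
def masks(im):
    h=cv2.cvtColor(im,cv2.COLOR_RGB2HSV);H,S,V=cv2.split(h)
    return (((H<5)|(H>174))&(S>200)&(V>110)),((H>22)&(H<32)&(S>180)&(V>130)),((H>60)&(H<95)&(S>40)&(V<150))
E
python3 - <<'E'
from h import *
for n,b in(("top",(300,185,375,260)),("side",(285,230,365,325))):
    im=cv2.imread(f"pics/{n}0.png")[:,:,::-1].copy()
    x0,y0,x1,y1=b;c=im[y0:y1,x0:x1]
    r,y,g=masks(c)
    P=np.argwhere(r)[:,::-1]+[x0,y0]; 
    w=np.array([ray(n,p,.138) for p in P.astype(float)])[:,:2]
    hull=cv2.convexHull(w.astype(np.float32)*1000); (cc,rad)=cv2.minEnclosingCircle(hull)
    print(n,"wheel centre mm",cc,"R",rad)
    k,l,st,ce=cv2.connectedComponentsWithStats(y.astype(np.uint8))
    for i in range(1,k):
        if st[i,4]>8:
            q=ce[i]+[x0,y0];print(" yellow",q,st[i]+[x0,y0,0,0,0],"z.204",ray(n,q,.204),"z.176",ray(n,q,.176))
    cv2.imwrite(f"pics/c_{n}.png",cv2.resize(c[:,:,::-1],None,fx=5,fy=5,interpolation=cv2.INTER_CUBIC))
a=cv2.imread("pics/c_top.png");b=cv2.imread("pics/c_side.png")
H=475;o=np.hstack([cv2.resize(a,(385,385)),b[:385+90,:]] if 0 else [cv2.copyMakeBorder(a,0,H-a.shape[0],0,0,0),b[:H]])
cv2.imwrite("pics/crop.png",o);print(o.shape)
E
```

```text
top wheel centre mm (586.4747314453125, -99.55895233154297) R 65.68640899658203
 yellow [352.37681159 197.36231884] [347 192  12  12  69] z.204 [ 0.64760179 -0.14172365  0.204     ] z.176 [ 0.65477776 -0.14346374  0.176     ]
 yellow [339.95833333 240.        ] [336 236   9   9  48] z.204 [ 0.52351108 -0.10518867  0.204     ] z.176 [ 0.52857118 -0.1063058   0.176     ]Traceback (most recent call last):
  File "<stdin>", line 7, in <module>
IndexError: too many indices for array: array is 1-dimensional, but 2 were indexed
```

```bash
python3 - <<'E'
from h import *
for n,b in(("top",(300,185,375,260)),("side",(285,230,365,325))):
    im=cv2.imread(f"pics/{n}0.png")[:,:,::-1].copy()
    x0,y0,x1,y1=b;c=im[y0:y1,x0:x1].copy()
    h=cv2.cvtColor(c,cv2.COLOR_RGB2HSV);H,S,V=[q.astype(int) for q in cv2.split(h)]
    if n=="side":
        r=((H<5)|(H>172))&(S>150)&(V>90); y=(H>20)&(H<32)&(S>150)&(V>100)
        P=np.argwhere(r)[:,::-1]+[x0,y0]; print(len(P))
        w=np.array([ray(n,p,.138) for p in P.astype(float)])[:,:2]
        print(n,cv2.minEnclosingCircle(cv2.convexHull(w.astype(np.float32)*1000)))
        k,l,st,ce=cv2.connectedComponentsWithStats(y.astype(np.uint8))
        for i in range(1,k):
            if st[i,4]>8: print(" yellow",ce[i]+[x0,y0],st[i]+[x0,y0,0,0,0],ray(n,ce[i]+[x0,y0],.176))
    print(proj(n,(.5865,-.0996,.138)),proj(n,(.5235,-.105,.176)),proj(n,(.5235,-.105,.204)))
    cv2.imwrite(f"pics/c_{n}.png",cv2.resize(c[:,:,::-1],None,fx=5,fy=5,interpolation=cv2.INTER_CUBIC))
a=cv2.imread("pics/c_top.png");b=cv2.imread("pics/c_side.png")
o=np.hstack([cv2.copyMakeBorder(a,0,100,0,0,0),b]);cv2.imwrite("pics/crop.png",o);print(o.shape)
E
```

```text
[337.04312219 222.98765562] [339.51709319 241.73886578] [339.89157194 240.00388151]
750
side ((589.478271484375, -96.47863006591797), 68.72559356689453)
 yellow [301.66433566 250.75524476] [298 239   9  22 143] [ 0.53014191 -0.10637122  0.176     ]
[324.20269474 259.82070793] [298.86432037 250.54872122] [298.83441252 241.359886  ]
(475, 775, 3)
```

View pics/crop.png

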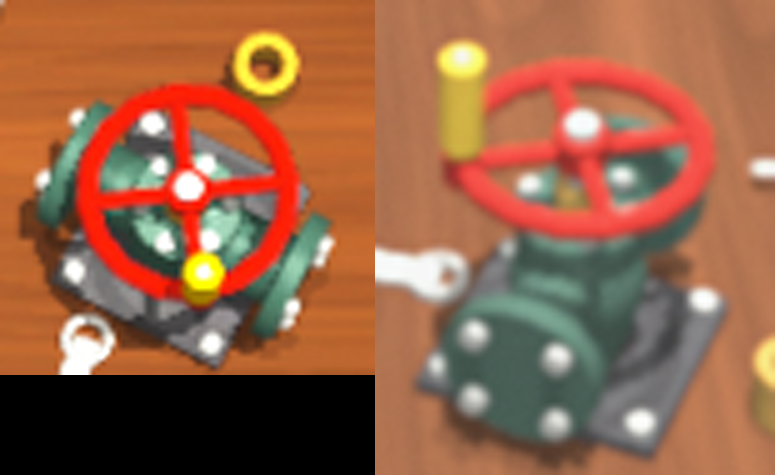

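The crop confirms it: red wheel, dark green body, yellow upright handle. In the top crop the hub is at (188,187) and the handle at (203,272). The two views agree to about 3 mm: wheel centre ≈ (0.587,-0.099), handle ≈ (0.5275,-0.1055). The pipe direction puts the closed bearing near -27° in world axes, so the wheel is now about 213° open. I align the tool with the world axes and approach.

Request:
play_rows:
  deltas:
    - {"rz": 7.45}
    - {"rz": 7.45}
    - {"x": 3, "y": -3.6}
    - {"x": 3, "y": -3.6}
    - {"x": 3, "y": -3.6}
    - {"x": 3, "y": -3.6}
    - {"x": 3, "y": -3.6}
    - {"x": 3, "y": -3.6}
    - {"x": 3, "y": -3.6}
    - {"x": 3, "y": -3.6}
    - {"x": 3, "y": -3.6}
    - {"x": 3, "y": -3.6}
  grip: -1
  grip_force: 20

```text
$.deltas[0]: bad value
```

Request:
play_rows:
  deltas:
    - {"x": 0, "y": 0, "z": 0, "rx": 0, "ry": 0, "rz": 7.45}
    - {"x": 0, "y": 0, "z": 0, "rx": 0, "ry": 0, "rz": 7.45}
    - {"x": 3, "y": -3.6, "z": 0, "rx": 0, "ry": 0, "rz": 0}
    - {"x": 3, "y": -3.6, "z": 0, "rx": 0, "ry": 0, "rz": 0}
    - {"x": 3, "y": -3.6, "z": 0, "rx": 0, "ry": 0, "rz": 0}
    - {"x": 3, "y": -3.6, "z": 0, "rx": 0, "ry": 0, "rz": 0}
    - {"x": 3, "y": -3.6, "z": 0, "rx": 0, "ry": 0, "rz": 0}
    - {"x": 3, "y": -3.6, "z": 0, "rx": 0, "ry": 0, "rz": 0}
    - {"x": 3, "y": -3.6, "z": 0, "rx": 0, "ry": 0, "rz": 0}
    - {"x": 3, "y": -3.6, "z": 0, "rx": 0, "ry": 0, "rz": 0}
    - {"x": 3, "y": -3.6, "z": 0, "rx": 0, "ry": 0, "rz": 0}
    - {"x": 3, "y": -3.6, "z": 0, "rx": 0, "ry": 0, "rz": 0}
  grip: -1
  grip_force: 20

```text
clock: 1.6
position: [0.4486, -0.1939, 0.2572]
ee_rot: [-0.0, 1.0, 0.0, -0.0]
ft_force: [0.8, -1.5, 0.4]
grip_width: 1.001
```

Request:
play_rows:
  deltas:
    - {"x": 3.95, "y": -4.45, "z": 0, "rx": 0, "ry": 0, "rz": 0}
    - {"x": 3.95, "y": -4.45, "z": 0, "rx": 0, "ry": 0, "rz": 0}
    - {"x": 0, "y": 0, "z": 0, "rx": 0, "ry": 0, "rz": 0}
    - {"x": 0, "y": 0, "z": 0, "rx": 0, "ry": 0, "rz": 0}

```text
clock: 2.1
position: [0.5265, -0.1061, 0.2568]
ee_rot: [-0.0, 1.0, 0.001, -0.001]
ft_force: [-0.9, -0.9, -0.5]
grip_width: 0.999
```

```bash
python3 - <<'E'
from h import *
print(read_state()["position"])
for n,b in(("top",(270,160,400,270)),("side",(240,150,380,330))):
    im=get_image(n);x0,y0,x1,y1=b
    cv2.imwrite(f"pics/d_{n}.png",cv2.resize(im[y0:y1,x0:x1,::-1],None,fx=3,fy=3,interpolation=cv2.INTER_CUBIC))
a=cv2.imread("pics/d_top.png");b=cv2.imread("pics/d_side.png")
cv2.imwrite("pics/d.png",cv2.resize(np.hstack([cv2.copyMakeBorder(a,0,b.shape[0]-a.shape[0],0,0,0),b]),None,fx=.98,fy=.98))
E
```

```text
[ 0.5265349  -0.10610056  0.25683811]
```

View pics/d.png

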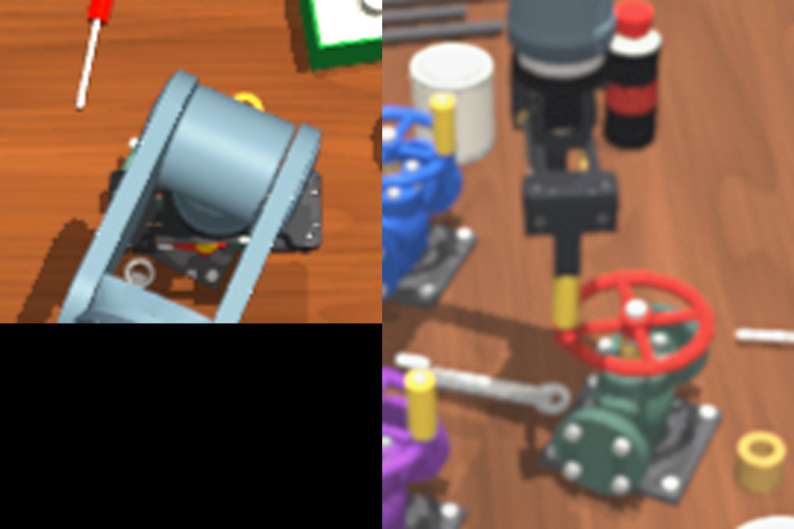

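The side view shows the finger (column ~567) lined up with the handle (column ~566). I descend and close.

Request:
play_rows:
  deltas:
    - {"x": 0, "y": 0, "z": 2.5, "rx": 0, "ry": 0, "rz": 0}
    - {"x": 0, "y": 0, "z": 2.5, "rx": 0, "ry": 0, "rz": 0}
    - {"x": 0, "y": 0, "z": 2.5, "rx": 0, "ry": 0, "rz": 0}
    - {"x": 0, "y": 0, "z": 0, "rx": 0, "ry": 0, "rz": 0}

```text
clock: 2.7
position: [0.525, -0.107, 0.1806]
ee_rot: [-0.001, 1.0, -0.001, -0.002]
ft_force: [0.9, 1.1, 1.1]
grip_width: 0.996
```

Request:
play_rows:
  deltas:
    - {"x": 0, "y": 0, "z": 0, "rx": 0, "ry": 0, "rz": 0}
    - {"x": 0, "y": 0, "z": 0, "rx": 0, "ry": 0, "rz": 0}
    - {"x": 0, "y": 0, "z": 0, "rx": 0, "ry": 0, "rz": 0}
    - {"x": 0, "y": 0, "z": 0, "rx": 0, "ry": 0, "rz": 0}
    - {"x": 0, "y": 0, "z": 0, "rx": 0, "ry": 0, "rz": 0}
    - {"x": 0, "y": 0, "z": 0, "rx": 0, "ry": 0, "rz": 0}
  grip: 1
  grip_force: 25

```text
clock: 3.45
position: [0.5269, -0.1062, 0.1824]
ee_rot: [-0.0, 1.0, 0.0, -0.0]
ft_force: [0.3, -0.1, -0.2]
grip_width: 0.345
```

Request:
play_rows:
  deltas:
    - {"x": 0, "y": 0, "z": 0, "rx": 0, "ry": 0, "rz": 0}
    - {"x": 0, "y": 0, "z": 0, "rx": 0, "ry": 0, "rz": 0}
    - {"x": 0, "y": 0, "z": 0, "rx": 0, "ry": 0, "rz": 0}
    - {"x": 0, "y": 0, "z": 0, "rx": 0, "ry": 0, "rz": 0}

```text
clock: 3.95
position: [0.5269, -0.1061, 0.1824]
ee_rot: [-0.0, 1.0, 0.0, -0.0]
ft_force: [-0.6, 2.4, 0.0]
grip_width: 0.239
```

```bash
cat > arc.py <<'E'
import sys,numpy as np
def arc(a0,a1,n,r=6.0):
    a=np.radians(np.linspace(a0,a1,n+1));p=r*np.c_[np.cos(a),-np.sin(a)]
    p=np.round(p,2);d=np.diff(p,axis=0)
    print(", ".join('{"x": %g, "y": %g, "z": 0, "rx": 0, "ry": 0, "rz": 0}'%(round(x,2),round(y,2)) for x,y in d))
if __name__=="__main__": arc(*map(float,sys.argv[1:3]),int(sys.argv[3]))
E
python3 arc.py 186.5 96.5 6
```

```text
{"x": 0.03, "y": -1.57, "z": 0, "rx": 0, "ry": 0, "rz": 0}, {"x": 0.43, "y": -1.5, "z": 0, "rx": 0, "ry": 0, "rz": 0}, {"x": 0.8, "y": -1.35, "z": 0, "rx": 0, "ry": 0, "rz": 0}, {"x": 1.13, "y": -1.08, "z": 0, "rx": 0, "ry": 0, "rz": 0}, {"x": 1.37, "y": -0.76, "z": 0, "rx": 0, "ry": 0, "rz": 0}, {"x": 1.52, "y": -0.38, "z": 0, "rx": 0, "ry": 0, "rz": 0}
```

Request:
play_rows:
  deltas:
    - {"x": 0.03, "y": -1.57, "z": 0, "rx": 0, "ry": 0, "rz": 0}
    - {"x": 0.43, "y": -1.5, "z": 0, "rx": 0, "ry": 0, "rz": 0}
    - {"x": 0.8, "y": -1.35, "z": 0, "rx": 0, "ry": 0, "rz": 0}
    - {"x": 1.13, "y": -1.08, "z": 0, "rx": 0, "ry": 0, "rz": 0}
    - {"x": 1.37, "y": -0.76, "z": 0, "rx": 0, "ry": 0, "rz": 0}
    - {"x": 1.52, "y": -0.38, "z": 0, "rx": 0, "ry": 0, "rz": 0}
    - {"x": 0, "y": 0, "z": 0, "rx": 0, "ry": 0, "rz": 0}
    - {"x": 0, "y": 0, "z": 0, "rx": 0, "ry": 0, "rz": 0}

```text
clock: 4.95
position: [0.5803, -0.0392, 0.1824]
ee_rot: [-0.001, 1.0, 0.001, 0.001]
ft_force: [1.2, 3.9, -0.6]
grip_width: 0.241
```

```bash
python3 arc.py 96.5 6.5 6;python3 - <<'E'
from h import *
s=read_state();print(s["position"],s["ft_force"],s["moment"],s["grip_width"])
E
```

```text
{"x": 1.57, "y": 0.03, "z": 0, "rx": 0, "ry": 0, "rz": 0}, {"x": 1.5, "y": 0.43, "z": 0, "rx": 0, "ry": 0, "rz": 0}, {"x": 1.35, "y": 0.8, "z": 0, "rx": 0, "ry": 0, "rz": 0}, {"x": 1.08, "y": 1.13, "z": 0, "rx": 0, "ry": 0, "rz": 0}, {"x": 0.76, "y": 1.37, "z": 0, "rx": 0, "ry": 0, "rz": 0}, {"x": 0.38, "y": 1.52, "z": 0, "rx": 0, "ry": 0, "rz": 0}
[ 0.58026631 -0.03915497  0.18239727] [ 1.18407843  3.90006841 -0.55102329] [ 0.63027508 -0.21209516 -0.01196226] 0.24124268872212506
```

Request:
play_rows:
  deltas:
    - {"x": 1.57, "y": 0.03, "z": 0, "rx": 0, "ry": 0, "rz": 0}
    - {"x": 1.5, "y": 0.43, "z": 0, "rx": 0, "ry": 0, "rz": 0}
    - {"x": 1.35, "y": 0.8, "z": 0, "rx": 0, "ry": 0, "rz": 0}
    - {"x": 1.08, "y": 1.13, "z": 0, "rx": 0, "ry": 0, "rz": 0}
    - {"x": 0.76, "y": 1.37, "z": 0, "rx": 0, "ry": 0, "rz": 0}
    - {"x": 0.38, "y": 1.52, "z": 0, "rx": 0, "ry": 0, "rz": 0}
    - {"x": 0, "y": 0, "z": 0, "rx": 0, "ry": 0, "rz": 0}
    - {"x": 0, "y": 0, "z": 0, "rx": 0, "ry": 0, "rz": 0}

```text
clock: 5.95
position: [0.6462, -0.0937, 0.1824]
ee_rot: [0.001, 1.0, -0.0, 0.0]
ft_force: [2.7, -1.8, -2.2]
grip_width: 0.242
```

```bash
python3 arc.py 6.5 -23.5 6;python3 arc.py -23.5 -43.5 5;python3 - <<'E'
from h import *
s=read_state();print(s["position"],s["ft_force"],s["moment"],s["grip_width"])
im=get_image("side");cv2.imwrite("pics/e.png",cv2.resize(im[150:330,240:380,::-1],None,fx=3,fy=3))
E
```

```text
{"x": 0.04, "y": 0.52, "z": 0, "rx": 0, "ry": 0, "rz": 0}, {"x": -0.01, "y": 0.53, "z": 0, "rx": 0, "ry": 0, "rz": 0}, {"x": -0.06, "y": 0.52, "z": 0, "rx": 0, "ry": 0, "rz": 0}, {"x": -0.1, "y": 0.51, "z": 0, "rx": 0, "ry": 0, "rz": 0}, {"x": -0.14, "y": 0.5, "z": 0, "rx": 0, "ry": 0, "rz": 0}, {"x": -0.19, "y": 0.49, "z": 0, "rx": 0, "ry": 0, "rz": 0}
{"x": -0.18, "y": 0.38, "z": 0, "rx": 0, "ry": 0, "rz": 0}, {"x": -0.2, "y": 0.36, "z": 0, "rx": 0, "ry": 0, "rz": 0}, {"x": -0.24, "y": 0.35, "z": 0, "rx": 0, "ry": 0, "rz": 0}, {"x": -0.25, "y": 0.34, "z": 0, "rx": 0, "ry": 0, "rz": 0}, {"x": -0.28, "y": 0.31, "z": 0, "rx": 0, "ry": 0, "rz": 0}
[ 0.64619379 -0.09368223  0.18244264] [ 2.73597983 -1.79516026 -2.16143499] [-0.27306094 -0.37753638  0.04869697] 0.24208774811480893
```

View pics/e.png

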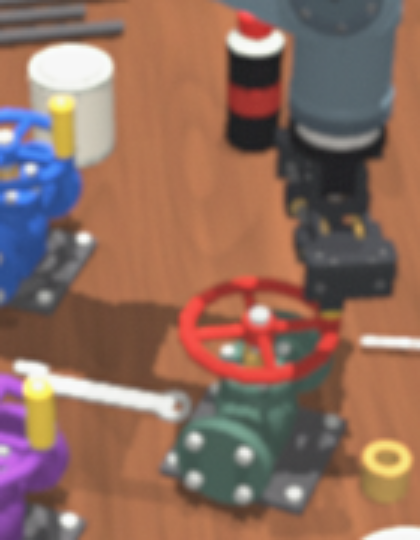

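The handle is held and has come round to the far side (crop pixel ~(330,310)). I continue slowly toward the expected stop.

Request:
play_rows:
  deltas:
    - {"x": 0.04, "y": 0.52, "z": 0, "rx": 0, "ry": 0, "rz": 0}
    - {"x": -0.01, "y": 0.53, "z": 0, "rx": 0, "ry": 0, "rz": 0}
    - {"x": -0.06, "y": 0.52, "z": 0, "rx": 0, "ry": 0, "rz": 0}
    - {"x": -0.1, "y": 0.51, "z": 0, "rx": 0, "ry": 0, "rz": 0}
    - {"x": -0.14, "y": 0.5, "z": 0, "rx": 0, "ry": 0, "rz": 0}
    - {"x": -0.19, "y": 0.49, "z": 0, "rx": 0, "ry": 0, "rz": 0}
    - {"x": 0, "y": 0, "z": 0, "rx": 0, "ry": 0, "rz": 0}
    - {"x": 0, "y": 0, "z": 0, "rx": 0, "ry": 0, "rz": 0}

```text
clock: 7.0
position: [0.641, -0.1239, 0.1823]
ee_rot: [0.0, 1.0, 0.0, -0.001]
ft_force: [-4.4, -0.3, 1.0]
grip_width: 0.239
```

Request:
play_rows:
  deltas:
    - {"x": -0.18, "y": 0.38, "z": 0, "rx": 0, "ry": 0, "rz": 0}
    - {"x": 0, "y": 0, "z": 0, "rx": 0, "ry": 0, "rz": 0}
    - {"x": 0, "y": 0, "z": 0, "rx": 0, "ry": 0, "rz": 0}

```text
clock: 7.38
position: [0.6396, -0.1269, 0.1824]
ee_rot: [-0.0, 1.0, 0.0, -0.0]
ft_force: [-3.2, 2.4, 1.8]
grip_width: 0.242
```

Request:
play_rows:
  deltas:
    - {"x": -0.2, "y": 0.36, "z": 0, "rx": 0, "ry": 0, "rz": 0}
    - {"x": 0, "y": 0, "z": 0, "rx": 0, "ry": 0, "rz": 0}
    - {"x": 0, "y": 0, "z": 0, "rx": 0, "ry": 0, "rz": 0}

```text
clock: 7.75
position: [0.6393, -0.1273, 0.1824]
ee_rot: [-0.002, 1.0, 0.001, 0.002]
ft_force: [5.2, 13.5, -1.5]
grip_width: 0.241
```

Request:
play_rows:
  deltas:
    - {"x": -0.12, "y": 0.18, "z": 0, "rx": 0, "ry": 0, "rz": 0}
    - {"x": 0, "y": 0, "z": 0, "rx": 0, "ry": 0, "rz": 0}
    - {"x": 0, "y": 0, "z": 0, "rx": 0, "ry": 0, "rz": 0}

```text
clock: 8.12
position: [0.6391, -0.1274, 0.1824]
ee_rot: [-0.004, 1.0, 0.002, 0.003]
ft_force: [9.6, 19.0, -2.4]
grip_width: 0.244
```

```bash
python3 - <<'E'
from h import *
s=read_state();print(s["position"],s["ft_force"],s["grip_width"])
im=get_image("side");cv2.imwrite("pics/f.png",cv2.resize(im[150:330,240:380,::-1],None,fx=3,fy=3))
E
python3 arc.py -28.5 151.5 12;python3 arc.py 151.5 331.5 12
```

```text
[ 0.63914141 -0.12739631  0.18243834] [ 9.59772087 19.0346223  -2.3868674 ] 0.24385511721415332
{"x": 0.56, "y": -1.46, "z": 0, "rx": 0, "ry": 0, "rz": 0}, {"x": 0.17, "y": -1.56, "z": 0, "rx": 0, "ry": 0, "rz": 0}, {"x": -0.25, "y": -1.54, "z": 0, "rx": 0, "ry": 0, "rz": 0}, {"x": -0.63, "y": -1.43, "z": 0, "rx": 0, "ry": 0, "rz": 0}, {"x": -0.99, "y": -1.22, "z": 0, "rx": 0, "ry": 0, "rz": 0}, {"x": -1.27, "y": -0.92, "z": 0, "rx": 0, "ry": 0, "rz": 0}, {"x": -1.46, "y": -0.56, "z": 0, "rx": 0, "ry": 0, "rz": 0}, {"x": -1.56, "y": -0.17, "z": 0, "rx": 0, "ry": 0, "rz": 0}, {"x": -1.54, "y": 0.25, "z": 0, "rx": 0, "ry": 0, "rz": 0}, {"x": -1.43, "y": 0.63, "z": 0, "rx": 0, "ry": 0, "rz": 0}, {"x": -1.22, "y": 0.99, "z": 0, "rx": 0, "ry": 0, "rz": 0}, {"x": -0.92, "y": 1.27, "z": 0, "rx": 0, "ry": 0, "rz": 0}
{"x": -0.56, "y": 1.46, "z": 0, "rx": 0, "ry": 0, "rz": 0}, {"x": -0.17, "y": 1.56, "z": 0, "rx": 0, "ry": 0, "rz": 0}, {"x": 0.25, "y": 1.54, "z": 0, "rx": 0, "ry": 0, "rz": 0}, {"x": 0.63, "y": 1.43, "z": 0, "rx": 0, "ry": 0, "rz": 0}, {"x": 0.99, "y": 1.22, "z": 0, "rx": 0, "ry": 0, "rz": 0}, {"x": 1.27, "y": 0.92, "z": 0, "rx": 0, "ry": 0, "rz": 0}, {"x": 1.46, "y": 0.56, "z": 0, "rx": 0, "ry": 0, "rz": 0}, {"x": 1.56, "y": 0.17, "z": 0, "rx": 0, "ry": 0, "rz": 0}, {"x": 1.54, "y": -0.25, "z": 0, "rx": 0, "ry": 0, "rz": 0}, {"x": 1.43, "y": -0.63, "z": 0, "rx": 0, "ry": 0, "rz": 0}, {"x": 1.22, "y": -0.99, "z": 0, "rx": 0, "ry": 0, "rz": 0}, {"x": 0.92, "y": -1.27, "z": 0, "rx": 0, "ry": 0, "rz": 0}
```

Stop confirmed: position stalls at bearing ≈ -28.5° while the push rises to ~21 N, as the pipe direction predicted. I unload and back off two turns in half-turn calls.

Request:
play_rows:
  deltas:
    - {"x": 0.25, "y": -0.5, "z": 0, "rx": 0, "ry": 0, "rz": 0}
    - {"x": 0, "y": 0, "z": 0, "rx": 0, "ry": 0, "rz": 0}

```text
clock: 8.43
position: [0.6395, -0.127, 0.1824]
ee_rot: [-0.0, 1.0, 0.001, 0.0]
ft_force: [0.9, 4.9, 1.6]
grip_width: 0.24
```

Request:
play_rows:
  deltas:
    - {"x": 0.56, "y": -1.46, "z": 0, "rx": 0, "ry": 0, "rz": 0}
    - {"x": 0.17, "y": -1.56, "z": 0, "rx": 0, "ry": 0, "rz": 0}
    - {"x": -0.25, "y": -1.54, "z": 0, "rx": 0, "ry": 0, "rz": 0}
    - {"x": -0.63, "y": -1.43, "z": 0, "rx": 0, "ry": 0, "rz": 0}
    - {"x": -0.99, "y": -1.22, "z": 0, "rx": 0, "ry": 0, "rz": 0}
    - {"x": -1.27, "y": -0.92, "z": 0, "rx": 0, "ry": 0, "rz": 0}
    - {"x": -1.46, "y": -0.56, "z": 0, "rx": 0, "ry": 0, "rz": 0}
    - {"x": -1.56, "y": -0.17, "z": 0, "rx": 0, "ry": 0, "rz": 0}
    - {"x": -1.54, "y": 0.25, "z": 0, "rx": 0, "ry": 0, "rz": 0}
    - {"x": -1.43, "y": 0.63, "z": 0, "rx": 0, "ry": 0, "rz": 0}
    - {"x": -1.22, "y": 0.99, "z": 0, "rx": 0, "ry": 0, "rz": 0}
    - {"x": -0.92, "y": 1.27, "z": 0, "rx": 0, "ry": 0, "rz": 0}

```text
clock: 9.93
position: [0.5334, -0.0702, 0.1825]
ee_rot: [-0.0, 1.0, 0.0, 0.001]
ft_force: [9.4, -1.8, -7.8]
grip_width: 0.245
```

Request:
play_rows:
  deltas:
    - {"x": -0.56, "y": 1.46, "z": 0, "rx": 0, "ry": 0, "rz": 0}
    - {"x": -0.17, "y": 1.56, "z": 0, "rx": 0, "ry": 0, "rz": 0}
    - {"x": 0.25, "y": 1.54, "z": 0, "rx": 0, "ry": 0, "rz": 0}
    - {"x": 0.63, "y": 1.43, "z": 0, "rx": 0, "ry": 0, "rz": 0}
    - {"x": 0.99, "y": 1.22, "z": 0, "rx": 0, "ry": 0, "rz": 0}
    - {"x": 1.27, "y": 0.92, "z": 0, "rx": 0, "ry": 0, "rz": 0}
    - {"x": 1.46, "y": 0.56, "z": 0, "rx": 0, "ry": 0, "rz": 0}
    - {"x": 1.56, "y": 0.17, "z": 0, "rx": 0, "ry": 0, "rz": 0}
    - {"x": 1.54, "y": -0.25, "z": 0, "rx": 0, "ry": 0, "rz": 0}
    - {"x": 1.43, "y": -0.63, "z": 0, "rx": 0, "ry": 0, "rz": 0}
    - {"x": 1.22, "y": -0.99, "z": 0, "rx": 0, "ry": 0, "rz": 0}
    - {"x": 0.92, "y": -1.27, "z": 0, "rx": 0, "ry": 0, "rz": 0}

```text
clock: 11.42
position: [0.6393, -0.1276, 0.1823]
ee_rot: [0.0, 1.0, 0.0, -0.001]
ft_force: [-6.5, -0.2, 3.0]
grip_width: 0.24
```

```bash
python3 - <<'E'
from h import *
im=get_image("side");cv2.imwrite("pics/g.png",cv2.resize(im[150:330,240:380,::-1],None,fx=3,fy=3))
s=read_state();print(s["position"],s["ft_force"],s["grip_width"],s["q"])
E
```

```text
[ 0.64018263 -0.12559261  0.18239937] [-0.92436142  1.16760728  1.39546638] 0.23875430591143734 [-3.75497486e-01  4.18164447e-01  1.46326220e+00  4.86603337e-04
  1.26034129e+00  1.19358277e+00]
```

View pics/g.png

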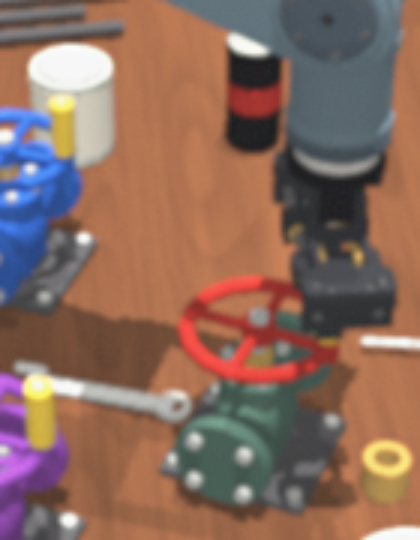

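One turn is done, the handle is held at about (325,335) in the crop, and the bystanders look unmoved. Now the second turn.

Request:
play_rows:
  deltas:
    - {"x": 0.56, "y": -1.46, "z": 0, "rx": 0, "ry": 0, "rz": 0}
    - {"x": 0.17, "y": -1.56, "z": 0, "rx": 0, "ry": 0, "rz": 0}
    - {"x": -0.25, "y": -1.54, "z": 0, "rx": 0, "ry": 0, "rz": 0}
    - {"x": -0.63, "y": -1.43, "z": 0, "rx": 0, "ry": 0, "rz": 0}
    - {"x": -0.99, "y": -1.22, "z": 0, "rx": 0, "ry": 0, "rz": 0}
    - {"x": -1.27, "y": -0.92, "z": 0, "rx": 0, "ry": 0, "rz": 0}
    - {"x": -1.46, "y": -0.56, "z": 0, "rx": 0, "ry": 0, "rz": 0}
    - {"x": -1.56, "y": -0.17, "z": 0, "rx": 0, "ry": 0, "rz": 0}
    - {"x": -1.54, "y": 0.25, "z": 0, "rx": 0, "ry": 0, "rz": 0}
    - {"x": -1.43, "y": 0.63, "z": 0, "rx": 0, "ry": 0, "rz": 0}
    - {"x": -1.22, "y": 0.99, "z": 0, "rx": 0, "ry": 0, "rz": 0}
    - {"x": -0.92, "y": 1.27, "z": 0, "rx": 0, "ry": 0, "rz": 0}

```text
clock: 12.98
position: [0.5334, -0.0702, 0.1824]
ee_rot: [-0.0, 1.0, 0.0, 0.001]
ft_force: [9.1, -2.1, -7.6]
grip_width: 0.24
```

Request:
play_rows:
  deltas:
    - {"x": -0.56, "y": 1.46, "z": 0, "rx": 0, "ry": 0, "rz": 0}
    - {"x": -0.17, "y": 1.56, "z": 0, "rx": 0, "ry": 0, "rz": 0}
    - {"x": 0.25, "y": 1.54, "z": 0, "rx": 0, "ry": 0, "rz": 0}
    - {"x": 0.63, "y": 1.43, "z": 0, "rx": 0, "ry": 0, "rz": 0}
    - {"x": 0.99, "y": 1.22, "z": 0, "rx": 0, "ry": 0, "rz": 0}
    - {"x": 1.27, "y": 0.92, "z": 0, "rx": 0, "ry": 0, "rz": 0}
    - {"x": 1.46, "y": 0.56, "z": 0, "rx": 0, "ry": 0, "rz": 0}
    - {"x": 1.56, "y": 0.17, "z": 0, "rx": 0, "ry": 0, "rz": 0}
    - {"x": 1.54, "y": -0.25, "z": 0, "rx": 0, "ry": 0, "rz": 0}
    - {"x": 1.43, "y": -0.63, "z": 0, "rx": 0, "ry": 0, "rz": 0}
    - {"x": 1.22, "y": -0.99, "z": 0, "rx": 0, "ry": 0, "rz": 0}
    - {"x": 0.92, "y": -1.27, "z": 0, "rx": 0, "ry": 0, "rz": 0}

```text
clock: 14.48
position: [0.6393, -0.1276, 0.1824]
ee_rot: [0.0, 1.0, 0.0, -0.001]
ft_force: [-7.5, -0.1, 4.3]
grip_width: 0.241
```

Request:
play_rows:
  deltas:
    - {"x": 0, "y": 0, "z": 0, "rx": 0, "ry": 0, "rz": 0}
    - {"x": 0, "y": 0, "z": 0, "rx": 0, "ry": 0, "rz": 0}
    - {"x": 0, "y": 0, "z": 0, "rx": 0, "ry": 0, "rz": 0}
    - {"x": 0, "y": 0, "z": 0, "rx": 0, "ry": 0, "rz": 0}
    - {"x": 0, "y": 0, "z": 0, "rx": 0, "ry": 0, "rz": 0}
    - {"x": 0, "y": 0, "z": 0, "rx": 0, "ry": 0, "rz": 0}

```text
clock: 15.22
position: [0.639, -0.1277, 0.1824]
ee_rot: [0.0, 1.0, 0.0, 0.0]
ft_force: [0.8, 2.1, -0.0]
grip_width: 0.239
```

```bash
python3 - <<'E'
from h import *
im=get_image("side");cv2.imwrite("pics/i.png",cv2.resize(im[130:420,170:450,::-1],None,fx=2,fy=2))
s=read_state();print(s["position"],s["ft_force"],s["grip_width"],s["qd"])
p=s["position"];print(np.degrees(np.arctan2(p[1]+.099,p[0]-.587)))
E
```

```text
[ 0.63901417 -0.12771501  0.18240921] [-0.1939784   1.38368118 -0.18418521] 0.24370607298009478 [ 0.00117902  0.00068627 -0.00043992 -0.0007213   0.0006219   0.00049221]
-28.901387168625455
```

View pics/i.png

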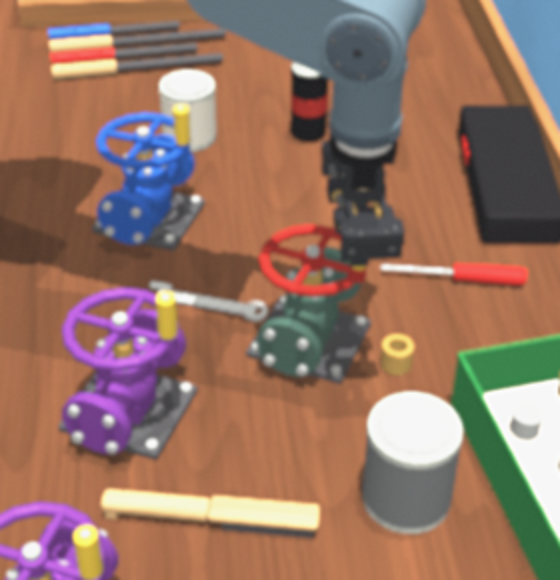

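The picture shows the handle still in the fingers, at about (358,262) in the crop, and the bystanders in place. The bearing is -28.9° against -28.5° at the stop, everything is still, and the opening still reads handle width.

```bash
python3 -c "from rig import hand_in;print(hand_in())"
```

```text
the job is handed in; nothing more can be done
None
```

I closed the red-wheeled valve, backed it off two full turns, and handed in with the gripper still holding the yellow handle.

- **Closing:** I turned the wheel clockwise about 215° until it stopped. The TCP stayed at bearing -28.5° while the push rose to about 21 N, and this bearing agrees with the closed direction estimated from the pipe (about -27°).
- **Backing off:** I made four half-turns counter-clockwise without letting go of the handle.
- **Last checks:**
  - The TCP was at bearing -28.9°, so about 0.4° (0.007 rad) from exactly two turns.
  - Its height was 0.182 m, about 6 mm above the handle's middle.
  - Arm joint speeds were near zero and the outside force was about 1.4 N.
  - The opening was 0.24 (about 21 mm, so on the 22 mm handle) with 25 N of grip commanded.
- **Bystanders:** The tools, tins and can in the side view looked unmoved. I judged this by eye and did not measure it.
- **Time:** It took about 15 s of the 64 s allowed.

The two camera views disagreed by about 3 mm on the wheel's centre. I used a value between them, and no check failed.

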